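# Open the combination lock of the reagent box and present its shackle

### The arm

A 6-joint arm with a two-finger parallel gripper is mounted at the origin on the work surface. World frame = base frame: x ahead of the robot, y to its left, z up, the work surface at z = 0. Lengths are in m, angles in degrees, forces in N, time in s.
With the tool pointing down it reaches from about 0.3 to 0.75 m from the base axis. Payload 8.5 kg.
Tool frame: the origin (TCP) lies on the centre line of the jaws, within the pads' length; the fingertips stand 11 mm ahead of it and the grasp point (between the pads) lies 8 mm behind it; x points along the fingers, y is the direction in which the jaws open and shut, and the axes are right-handed (so a half turn about x gives the same grasp; the last joint's range is limited). The gripper opens to 85 mm and grips with 20 to 120 N. Pads are 22 mm wide; open, the fingers measure 114 mm over their backs; the gripper's body (76 mm by 85 mm) begins 54 mm behind the grasp point. The pads swing forward as they close: fully open they stand 13 mm farther back than shut.
Start: joints at [53.268, 21.807, 74.336, -0, 83.858, -12.336], TCP at [0.227, 0.501, 0.242] pointing down, gripper open.
Joint ranges: [-178.18, 178.18], [-50.72, 133.34], [12.68, 142.11], [-81.47, 261.47], [9.98, 163.14], [-165.26, 165.26]. Speed limits (degrees/s): [136.94, 136.94, 180, 180, 180, 180].

### API

Orientations are given as a 3x3 rotation matrix whose columns are the frame's x, y, z axes.
In Python, from rig import env gives the robot as it stands.
- The arm moves only by the tool carry_out, never from a script. Its argument "motion" is a list that holds one entry, the list of rows, each a list of 7 numbers: the shift along the tool's x, y, z in cm, then the turn, a rotation vector about the tool's x, y, z in rad, then the finger opening in cm, from 0 to 8.54. A call has 1 to 5 rows; each row is the pose to reach, as a shift and turn from the pose commanded when the call began, along the tool's axes at that moment; what a row does not reach only later rows make up. A row lasts 1/12 s, in which the tool goes at most 41.7 mm and 7.16 degrees, less where a joint would pass 70% of its speed; a pose out of reach is approached as far as the arm can. A call with a gripper value outside its range is refused whole. The fingers move at their own pace and stop on an object; "grip_force" is the grip in N (left out, the last holds). Time passes only in rows, so rows that repeat a pose let the fingers close. It gives the time, the measured TCP pose, the force and the opening at its end, in the units of the state.
- env.observe(): the state, without advancing time (a new reading comes with each control period).
- env.get_image(name): name is "scene" or "top" or "wrist"; returns a dict with "image" (480x640x3 uint8, red, green, blue), "fov_y" (degrees; the focal length in pixels is half the picture's height over the tangent of half this angle, whatever the lens; pixels are square), "cx", "cy" (the principal point, pixels), "R" (3x3) and "t" (3): a world point X has camera coordinates R X + t. Camera axes: x right, y down, z forward; pixel columns grow to the right and rows downward; lengths in m; the calibration is good to about 2 mm. A picture is of the moment at which its call begins. There is no depth.
- env.close_job(): hands the job in, once; it reports no verdict.
The state is a dict: "time_s": time; "q": joint angles; "qvel": joint speeds; "joint_efforts": joint torques, N m; "position": TCP position; "tool_rot": TCP orientation; "ft_force": force on the tool from outside, world axes, zero at the start; "wrist_torque": the same for the moment, N m; "grip_width": finger opening in m.
Only numpy, scipy, OpenCV 4.12 (cv2) and the standard library are available. Lean on these libraries where they do the work, as an engineer would, in place of code of your own. Each camera call takes 0.05 s, during which the arm holds its last target. There are 200 camera calls.

### The job

Slide the clear shutter fully back off the dial of the grey lock box, then turn the dial clockwise, feeling it click from notch to notch, until its nose points at the raised block beside it. Pull the steel U-shaped shackle straight up out of the lock and hasp and present it to the flat code reader: finish while still holding it in the gripper, upright and still, its leg tips just above the middle of the reader's dark window without touching it (about 4 cm above). Leave everything else on the bench where it is.

Things in the scene. Friction and masses are not known exactly. Their poses are not given: they have to be found in the camera images.
- lockbox: Grey steel lock box fixed to the bench, 240 (x) by 215 mm (y), deck 90 mm above the bench. Origin: centre of underside; x points to its rear, away from the robot; z up. In its frame the dial's axis is at x -40, y +35 mm, the shackle's legs at x -40, y -30 and -85 mm. Two guide posts, 57 mm tall, 10 mm thick, stand on the deck at x 25 to 80, y -8 and +78 mm and carry the shutter
- shutter (a joint): Travel of the clear shutter along the box's +x, in m: 0 = over the dial, 0.10 = fully back (end stop). Stays where left (friction about 1.5 N). Plate 140 x 72 x 4 mm, its top 52 mm above the deck; at 0 it reaches from 40 mm in front of the dial's axis to 100 mm behind it; fully back, the dial is free from above
- shutter_fin (a point): Top centre of the upright grey grip fin on the shutter, 10 mm thick along the box's x, 40 mm wide along its y; its top is 28 mm above the plate's upper face and 80 mm above the deck. At shutter 0 it is 20 mm in front of the dial's axis
- dial (a joint): Angle of the dial in rad, growing clockwise seen from above; stops at 0 and 2.094. Click notches at 0, 0.524, 1.047, 1.571, 2.094; a click takes about 0.16 N m; a released dial is drawn into the nearest notch. At 0 the nose points to the box's -y; at 1.571 to its front (-x), at the white block: there, within about 0.14 rad, the shackle is free; elsewhere it is blocked
- dial_grip (a point): Top centre of the dial's grip bar, on the axis, 41 mm above the deck. The black bar is 14 mm thick, 44 mm long, in line with the nose; it stands 33 mm above a round base 54 mm across and 8 mm high
- dial_nose (a point): Tip of the dial's nose, a small pointer with a white line that sticks out from one end of the dial, 38 mm from the axis and 13 mm above the deck
- dial_mark (a point): Top centre of the white block that marks the opening notch, 18 x 10 mm, 6 mm tall, fixed on the deck 51 mm from the dial's axis towards the box's front
- shackle: Loose steel U bar, about 0.22 kg, 108 mm tall: two square legs 12 x 12 mm, 55 mm apart along its y, joined on top by a cross bar 12 mm thick, 67 mm long. Origin: midway between the leg tips; z up to the cross bar. In the lock its y is the box's y and its legs reach 52 mm below the deck in close holes (1.5 mm play each side). Locked it lifts under 9 mm; free, it comes straight up
- shackle_bow (a point): Centre of the shackle's cross bar, 102 mm above the leg tips; 50 mm above the deck while the shackle is in the lock. The clear space under the bar is 44 mm high and 43 mm wide
- reader: Flat grey code reader fixed on the bench to the left or right of the lock box, 110 x 110 mm, 32 mm tall, looking up. Origin: centre of its underside
- reader_window (a point): Centre of the upper face of the reader's dark square window (70 x 70 mm), 32 mm above the bench
- tip_rack: Blue rack of pipette tips, 85 x 120 mm, 70 mm tall, on the side of the box where the reader is not; leave alone. Origin: centre of its underside
- bottle: Amber bottle, 68 mm across, 170 mm tall, behind on the left; leave alone. Origin: centre of its underside
- jar: Small white jar, 34 mm across, 40 mm tall, on the lock box's deck behind the shackle; leave alone. Origin: centre of its underside
- tip_box: Green tip box with clear lid, 89 x 119 mm, 77 mm tall, behind on the right; leave alone. Origin: centre of its underside
- calculator: Black calculator, 110 x 70 x 15 mm, lying front right; leave alone. Origin: centre of its underside
- forceps: Steel forceps, 110 mm long, 5 mm high, lying behind on the left, before the bottle; leave alone. Origin: centre of the underside
- tube_stand: White tube stand, 50 x 90 mm, with one capped tube to 109 mm, front left; leave alone. Origin: centre of its underside
Not all that is in view belongs to the job. Leave any yellow look-alike of the shackle alone.

How it is judged (in metres and radians):
On the way, in this order (a step that is already met when the one before it is completed fails the run):
1. the shutter is slid back off the dial (0.09 m or more), the dial not yet at its opening notch, the shackle still in the lock (value of joint shutter above 0.09 m and value of joint dial below 1.271 rad and z of shackle in the frame of lockbox below 0.048 m), for 0.2 s.
2. the dial stands in its opening notch (within 0.14 rad), the shackle still in the lock (value of joint dial between 1.431 and 1.711 rad and z of shackle in the frame of lockbox below 0.048 m), for 0.3 s.
3. the shackle is pulled out in the fingers, its leg tips above the deck (z of shackle in the frame of lockbox above 0.09 m and contact force between shackle and the fingers above 2 N), for 0.1 s.
At the end, for the whole second after the job is handed in: Fingers hold the shackle (over 2 N), still, upright within 0.25 rad, midpoint of its leg tips within 30 mm of the window's middle and 12 to 90 mm above it, touching neither reader nor box; shutter back 0.09 m or more, dial within 0.14 rad of its opening notch (contact force between shackle and the fingers above 2 N and horizontal distance between shackle and reader_window below 0.03 m and z of shackle in the frame of reader_window between 0.012 and 0.09 m and angle between shackle's own z axis and vertical below 0.25 rad and linear speed of shackle below 0.03 m/s and angular speed of shackle below 0.2 rad/s and contact force between shackle and reader below 0.1 N and contact force between shackle and lockbox below 0.1 N and value of joint shutter above 0.09 m and value of joint dial between 1.431 and 1.711 rad); the arm keeps its last pose, push and grip.
It fails at once if a bystander is shifted by more than 40 mm (distance of any of tip_rack, bottle, jar, tip_box, calculator, forceps, tube_stand from where it was at the start of the episode above 0.04 m).
It also fails if it takes over 58 s, if anything falls off the work surface, if the arm or the gripper's body presses on something with over 40 N, if the wrist force passes 120 N, or if a joint passes its speed limit or range.

## Working session

There is one attempt and no reset: what is moved stays moved. The work goes in short steps, Python scripts to look and compute and a tool call to move; the robot and the scene stay as the last step left them, time stands still between calls to the robot, and variables do not carry over. Pictures are saved under pics/ and viewed, on a budget of 10 in all, crops included, one or two more only if the job needs it, and the job is handed in when it is done.

Besides the shell and the picture viewer there is one more tool, called after "Emit:" by a JSON object that holds its "method" and its "body", one argument or row to a line. carry_out: Moves the arm, as the interface text tells. Its arguments: {"type":"object","properties":{"motion":{"type":"array","items":{"type":"array","items":{"type":"array","items":{"type":"number"}}}},"grip_force":{"type":"number"}},"required":["motion"]}

```bash
mkdir -p pics; cat > h.py <<'E'
import numpy as np,cv2
from rig import env
def snap(name,fn=None):
    d=env.get_image(name)
    if fn: cv2.imwrite('pics/'+fn,d['image'][:,:,::-1])
    return d
def ray(d,u,v):
    f=240/np.tan(np.radians(d['fov_y'])/2);R=np.array(d['R']);t=np.array(d['t'])
    return -R.T@t, R.T@np.array([(u-d['cx'])/f,(v-d['cy'])/f,1])
def onz(d,u,v,z):
    c,r=ray(d,u,v);return c+r*(z-c[2])/r[2]
def proj(d,X):
    f=240/np.tan(np.radians(d['fov_y'])/2);p=np.array(d['R'])@np.array(X)+np.array(d['t'])
    return np.array([f*p[0]/p[2]+d['cx'],f*p[1]/p[2]+d['cy']])
E
python3 - <<'E'
from h import *
import pickle
o=env.observe();print(o)
a=snap('top','top0.png');b=snap('scene','scene0.png')
pickle.dump((a,b),open('v0.pkl','wb'))
for d in(a,b):print(d['fov_y'],ray(d,320,240))
E
```

```text
{'time_s': 0.0, 'q': array([ 5.32678412e+01,  2.18425563e+01,  7.43849454e+01, -7.27696192e-04,
        8.38595676e+01, -1.23377517e+01]), 'qvel': array([-0.04745497,  0.0189475 , -0.00024343,  0.06362376, -0.04651868,
       -0.03106644]), 'joint_efforts': array([ 9.26298952e-06, -4.48455906e+01, -2.31281680e+01, -1.70951698e-04,
        4.72015963e-03, -2.54394330e-06]), 'position': array([0.22700813, 0.50065672, 0.24169597]), 'tool_rot': array([[-8.98741672e-04,  4.13013617e-01,  9.10724406e-01],
       [-1.22545724e-03,  9.10723636e-01, -4.13014477e-01],
       [-9.99998845e-01, -1.48724714e-03, -3.12374754e-04]]), 'ft_force': array([-0.31775227,  0.00114618,  0.69973505]), 'wrist_torque': array([ 0.01581498,  0.00762122, -0.00214935]), 'grip_width': 0.08557664786171343}
50.90645815421514 (array([0.47871366, 0.00967076, 1.02219327]), array([ 0.02953362,  0.00218091, -0.99962465]))
50.420193092950804 (array([ 1.0343786 , -0.11921925,  0.92425793]), array([-0.54673123,  0.12737241, -0.82825704]))
```

View pics/top0.png

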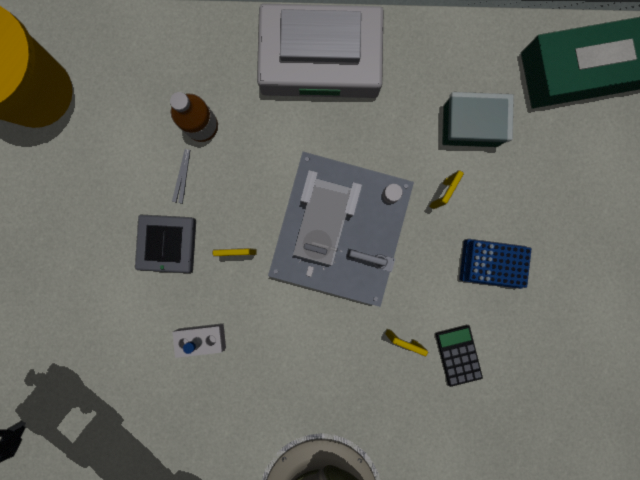

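View pics/scene0.png

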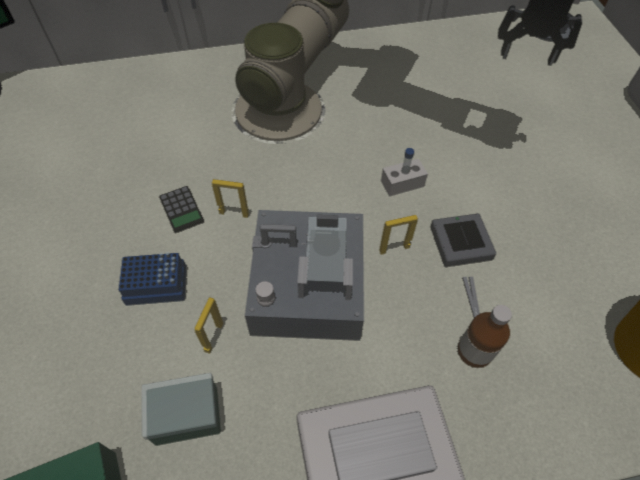

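The top view shows the grey box with deck corners near (303,153), (413,181), (381,305) and (270,277). On it are the shutter fin at (318,247), white mark at (310,271) and jar at (393,193), with the reader window at (163,244). Shackle candidates are the steel bar on the box at (368,257) and yellow ones at (233,252), (407,343) and (450,188). The steel one in the lock fits; I'll confirm it in a crop.

```bash
python3 - <<'E'
from h import *
import pickle
a,b=pickle.load(open('v0.pkl','rb'))
im=a['image'];crop=im[140:320,255:425,::-1]
cv2.imwrite('pics/crop0.png',cv2.resize(crop,None,fx=3.3,fy=3.3,interpolation=cv2.INTER_CUBIC))
hsv=cv2.cvtColor(im,cv2.COLOR_RGB2HSV)
print('deck hsv',hsv[220,285],hsv[280,350],'bench',hsv[220,230],'win',hsv[244,155])
d=hsv[280,350].astype(int)
m=cv2.inRange(hsv,np.array([100,25,60]),np.array([130,90,150]))
m[:, :258]=0;m[:,425:]=0
m=cv2.morphologyEx(m,cv2.MORPH_OPEN,np.ones((3,3)))
c=max(cv2.findContours(m,0,2)[0],key=cv2.contourArea)
r=cv2.minAreaRect(c);P=[onz(a,*p,0.09) for p in cv2.boxPoints(r)]
print(r);print(np.round(P,4)); P=np.array(P);print(np.linalg.norm(P-np.roll(P,1,0),axis=1),P.mean(0))
w=(im.max(2)<45).astype(np.uint8); w[:200]=0;w[290:]=0;w[:,:135]=0;w[:,200:]=0
c=max(cv2.findContours(cv2.morphologyEx(w,3,np.ones((5,5))),0,2)[0],key=cv2.contourArea);r=cv2.minAreaRect(c)
print('win',r,onz(a,*r[0],.032),[np.round(onz(a,*p,.032),3) for p in cv2.boxPoints(r)])
E
```

```text
deck hsv [108  27  96] [113  31 100] bench [ 30  14 124] win [90 43 18]
((340.842041015625, 228.82656860351562), (115.2329330444336, 128.1936798095703), 15.32150936126709)
[[ 0.439   0.1056  0.09  ]
 [ 0.6698  0.0482  0.09  ]
 [ 0.6173 -0.1596  0.09  ]
 [ 0.3872 -0.1003  0.09  ]]
[0.21228546 0.23785175 0.21436603 0.23760225] [ 0.52832276 -0.02652955  0.09      ]
win ((163.07357788085938, 243.35960388183594), (35.79654312133789, 35.86092758178711), 3.6913859844207764) [0.49499282 0.3192822  0.032     ] [array([0.461, 0.355, 0.032]), array([0.532, 0.353, 0.032]), array([0.529, 0.283, 0.032]), array([0.458, 0.285, 0.032])]
```

View pics/crop0.png

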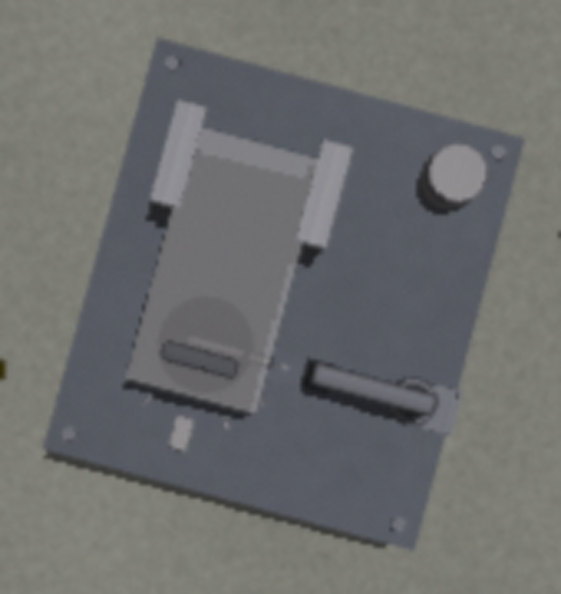

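The crop confirms it: the steel bar in the lock at (368,257) is the shackle, set in the holes beside a hasp. The nose points to box −y, so the dial is near 0. The box measures 238×213 mm with yaw about −14°, which matches the given size. Next I work out the approach.

```bash
cat >> h.py <<'E'
C=np.array([.5283,-.0265,0]);YB=-14.0
def box(x,y,z):
    c,s=np.cos(np.radians(YB)),np.sin(np.radians(YB));return C+[c*x-s*y,s*x+c*y,z]
def Rd(yaw):
    c,s=np.cos(np.radians(yaw)),np.sin(np.radians(yaw));return np.array([[0,c,s],[0,s,-c],[-1,0,0.]])
from scipy.spatial.transform import Rotation as Ro
def plan(p,yaw,n=1):
    o=env.observe();P=np.array(o['position']);R=np.array(o['tool_rot']);T=Rd(yaw)
    w=Ro.from_matrix(R.T@T).as_rotvec();R0=R
    print('world d',np.round((p-P)*100,2),'F',np.round(o['ft_force'],1),'grip',round(o['grip_width'],4),'t',o['time_s'])
    for i in range(n):
        Ri=R0@Ro.from_rotvec(w*i/n).as_matrix()
        print(i,np.round(Ri.T@(p-P)*100/n,2),np.round(w/n,3))
E
python3 - <<'E'
from h import *
import pickle
a,b=pickle.load(open('v0.pkl','rb'))
for n,X in dict(fin=(-.06,.035,.17),mark=(-.091,.035,.096),bow=(-.04,-.0575,.146)).items(): print(n,box(*X),proj(a,box(*X)),proj(b,box(*X)))
plan(box(-.06,.035,.23),YB,4)
E
```

```text
fin [0.47854952 0.02197566 0.17      ] [313.50235011 254.86914712] [326.84216899 212.35454844]
mark [0.44847036 0.02947524 0.096     ] [309.64385089 271.20732831] [326.35668922 222.40329493]
bow [ 0.47557766 -0.07261513  0.146     ] [368.11617803 257.70487637] [276.875289   226.88033895]
world d [ 25.15 -47.87  -1.18] F [0.6 0.4 0.4] grip 0.0856 t 0.1
0 [ 0.3  -8.3  10.67] [0.347 0.    0.   ]
1 [ 0.3  -4.17 12.86] [0.347 0.    0.   ]
2 [ 0.3   0.45 13.51] [0.347 0.    0.   ]
3 [ 0.29  5.02 12.55] [0.347 0.    0.   ]
```

Emit:
{"method": "carry_out", "body": {
  "motion": [
    [[0.3, -8.3, 10.7, 0.347, 0, 0, 5], [0.3, -8.3, 10.7, 0.347, 0, 0, 5], [0.3, -8.3, 10.7, 0.347, 0, 0, 5], [0.3, -8.3, 10.7, 0.347, 0, 0, 5]]
  ]
}}

```text
time_s: 0.43
position: [0.2917, 0.3774, 0.239]
tool_rot: [[-0.0, 0.704, 0.71], [-0.002, 0.71, -0.704], [-1.0, -0.002, 0.001]]
ft_force: [1.1, 0.0, 1.4]
grip_width: 0.0499
```

Emit:
{"method": "carry_out", "body": {
  "motion": [
    [[0.3, -4.2, 12.9, 0.347, 0, 0, 5], [0.3, -4.2, 12.9, 0.347, 0, 0, 5], [0.3, -4.2, 12.9, 0.347, 0, 0, 5], [0.3, -4.2, 12.9, 0.347, 0, 0, 5]]
  ]
}}

```text
time_s: 0.77
position: [0.3551, 0.2574, 0.2361]
tool_rot: [[0.0, 0.904, 0.429], [-0.001, 0.429, -0.904], [-1.0, -0.001, 0.001]]
ft_force: [-0.1, 0.4, -0.4]
grip_width: 0.0501
```

Emit:
{"method": "carry_out", "body": {
  "motion": [
    [[0.3, 0.4, 13.5, 0.347, 0, 0, 5], [0.3, 0.4, 13.5, 0.347, 0, 0, 5], [0.3, 0.4, 13.5, 0.347, 0, 0, 5], [0.3, 0.4, 13.5, 0.347, 0, 0, 5]]
  ]
}}

```text
time_s: 1.1
position: [0.4179, 0.1373, 0.233]
tool_rot: [[0.0, 0.995, 0.095], [-0.001, 0.095, -0.995], [-1.0, 0.0, 0.001]]
ft_force: [-0.4, 0.3, -0.4]
grip_width: 0.05
```

Emit:
{"method": "carry_out", "body": {
  "motion": [
    [[0.3, 5.0, 12.5, 0.347, 0, 0, 5], [0.3, 5.0, 12.5, 0.347, 0, 0, 5], [0.3, 5.0, 12.5, 0.347, 0, 0, 5], [0.3, 5.0, 12.5, 0.347, 0, 0, 5], [0.3, 5.0, 12.5, 0.347, 0, 0, 5]]
  ]
}}

```text
time_s: 1.52
position: [0.4794, 0.0202, 0.2297]
tool_rot: [[-0.001, 0.97, -0.243], [0.0, -0.243, -0.97], [-1.0, -0.001, 0.0]]
ft_force: [0.2, -0.3, -0.8]
grip_width: 0.05
```

```bash
python3 - <<'E'
from h import *
import pickle
a,b=pickle.load(open('v0.pkl','rb'))
p=onz(a,315.6,248.5,.17);c=np.radians(YB);d=p-C;print('fin box',d[0]*np.cos(c)+d[1]*np.sin(c),-d[0]*np.sin(c)+d[1]*np.cos(c))
plan(box(-.06,.035,.23),YB)
w=snap('wrist','w1.png');pickle.dump(w,open('w1.pkl','wb'))
for x in(-.06,-.05): print(proj(w,box(x,.035,.17)))
E
```

```text
fin box -0.04869620285776883 0.034403654674794996
world d [-0.09  0.18  0.03] F [ 0.2 -0.3 -0.8] grip 0.05 t 1.5167
0 [-0.03 -0.13 -0.15] [-0.001  0.     0.001]
[311.05377179 260.71384466]
[327.93909269 260.72321248]
```

View pics/w1.png

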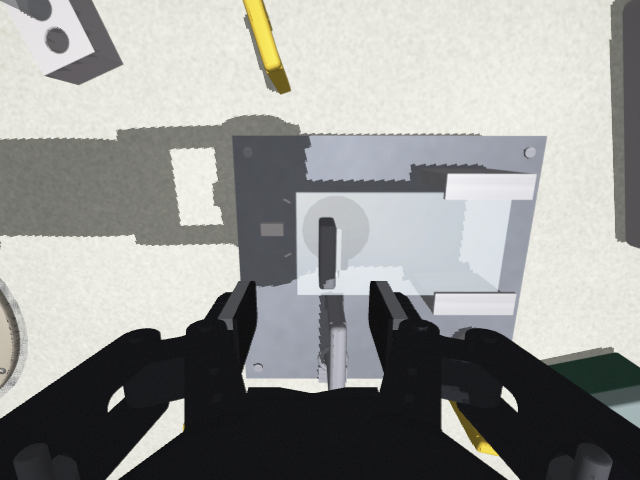

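```bash
python3 - <<'E'
from h import *
import pickle
a,b=pickle.load(open('v0.pkl','rb'));w=pickle.load(open('w1.pkl','rb'))
for n,X in dict(mark=(-.091,.035,.096),base=(-.04,.035,.098),grip=(-.04,.035,.131),g1=(-.04,.057,.131),g2=(-.04,.013,.131),f1=(-.05,.055,.17),f2=(-.05,.015,.17),pf=(-.08,.071,.142),pr=(-.08,-.001,.142),post=(.025,.078,.147)).items(): print(n,proj(a,box(*X)).round(1),proj(w,box(*X)).round(1))
cv2.imwrite('pics/w1c.png',cv2.resize(w['image'][170:400,220:420,::-1],None,fx=2.6,fy=2.6))
E
```

```text
mark [309.6 271.2] [272.8 231.2]
base [316.9 244.3] [336.6 231.9]
grip [316.8 243.9] [339.8 243. ]
g1 [304.8 240.7] [340.4 212.1]
g2 [328.8 247.2] [339.1 272.5]
f1 [303.6 246.1] [328.4 227.8]
f2 [326.5 252.3] [327.5 292. ]
pf [290.8 260.5] [280.2 193.8]
pr [330.7 271.4] [282.6 296.8]
post [302.7 201.2] [447.3 183.7]
```

View pics/w1c.png

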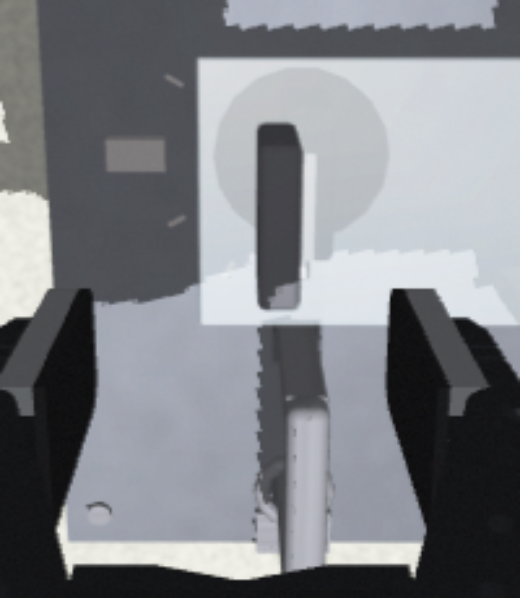

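The wrist view shows the fin's top centre at (328,258). That puts it at box x −50 mm, so the shutter starts about 10 mm back. The dial's base disc is at (336,230), where the prediction says it should be. Next: down, grip the fin, slide back.

Emit:
{"method": "carry_out", "body": {
  "motion": [
    [[3.5, 0.9, -0.1, 0, 0, 0, 5], [6.9, 0.9, -0.1, 0, 0, 0, 5], [6.9, 0.9, -0.1, 0, 0, 0, 5], [6.9, 0.9, -0.1, 0, 0, 0, 5]]
  ]
}}

```text
time_s: 1.9
position: [0.4865, 0.0224, 0.1612]
tool_rot: [[-0.003, 0.971, -0.238], [0.001, -0.238, -0.971], [-1.0, -0.003, -0.0]]
ft_force: [-0.2, -0.1, 0.3]
grip_width: 0.0499
```

Emit:
{"method": "carry_out", "body": {
  "motion": [
    [[0, 0, 0, 0, 0, 0, 0.5], [0, 0, 0, 0, 0, 0, 0.5], [0, 0, 0, 0, 0, 0, 0.5], [0, 0, 0, 0, 0, 0, 0.5], [0, 0, 0, 0, 0, 0, 0.5]]
  ],
  "grip_force": 30
}}

```text
time_s: 2.32
position: [0.4881, 0.021, 0.1629]
tool_rot: [[0.003, 0.971, -0.241], [-0.0, -0.241, -0.971], [-1.0, 0.003, -0.001]]
ft_force: [-0.7, 1.2, 6.6]
grip_width: 0.0092
```

Emit:
{"method": "carry_out", "body": {
  "motion": [
    [[0, 1, 0, 0, 0, 0, 0.5], [0, 2, 0, 0, 0, 0, 0.5], [0, 3, 0, 0, 0, 0, 0.5], [0, 4, 0, 0, 0, 0, 0.5], [0, 5, 0, 0, 0, 0, 0.5]]
  ]
}}

```text
time_s: 2.73
position: [0.5367, 0.0088, 0.1629]
tool_rot: [[0.002, 0.971, -0.241], [-0.0, -0.241, -0.971], [-1.0, 0.002, -0.0]]
ft_force: [-2.6, 1.1, 7.0]
grip_width: 0.0091
```

Emit:
{"method": "carry_out", "body": {
  "motion": [
    [[0, 1, 0, 0, 0, 0, 0.5], [0, 2, 0, 0, 0, 0, 0.5], [0, 3, 0, 0, 0, 0, 0.5], [0, 3.6, 0, 0, 0, 0, 0.5], [0, 3.6, 0, 0, 0, 0, 0.5]]
  ]
}}

```text
time_s: 3.15
position: [0.5725, -0.0002, 0.1629]
tool_rot: [[0.004, 0.971, -0.241], [-0.001, -0.241, -0.971], [-1.0, 0.004, -0.0]]
ft_force: [1.2, 0.2, 4.7]
grip_width: 0.0093
```

Emit:
{"method": "carry_out", "body": {
  "motion": [
    [[0, 0.2, 0, 0, 0, 0, 0.5], [0, 0.4, 0, 0, 0, 0, 0.5], [0, 0.5, 0, 0, 0, 0, 0.5], [0, 0.5, 0, 0, 0, 0, 0.5]]
  ]
}}

```text
time_s: 3.48
position: [0.5758, -0.001, 0.1629]
tool_rot: [[0.001, 0.971, -0.241], [-0.0, -0.241, -0.971], [-1.0, 0.001, 0.0]]
ft_force: [-4.0, -0.3, 7.3]
grip_width: 0.0093
```

Emit:
{"method": "carry_out", "body": {
  "motion": [
    [[0, 0, 0, 0, 0, 0, 5], [0, 0, 0, 0, 0, 0, 5], [-3.5, 0, 0, 0, 0, 0, 5], [-7, 0, 0, 0, 0, 0, 5], [-7, 0, 0, 0, 0, 0, 5]]
  ]
}}

```text
time_s: 3.9
position: [0.5779, -0.0013, 0.2381]
tool_rot: [[0.011, 0.971, -0.24], [-0.002, -0.24, -0.971], [-1.0, 0.012, -0.0]]
ft_force: [1.5, 0.6, 0.2]
grip_width: 0.05
```

Emit:
{"method": "carry_out", "body": {
  "motion": [
    [[0, -4, 0, 0, 0, 0, 5], [0, -8, 0, 0, 0, 0, 5], [0, -8, 0, 0, 0, 0, 5], [0, -8, 0, 0, 0, 0, 5]]
  ]
}}

```text
time_s: 4.23
position: [0.4968, 0.0187, 0.2318]
tool_rot: [[0.0, 0.971, -0.24], [-0.0, -0.24, -0.971], [-1.0, 0.0, -0.0]]
ft_force: [0.1, 0.1, 0.0]
grip_width: 0.0502
```

```bash
python3 - <<'E'
from h import *
import pickle
plan(box(-.04,.035,.11),YB)
w=snap('wrist','w2.png');pickle.dump(w,open('w2.pkl','wb'))
for X in((-.04,.035,.131),(-.04,.057,.131),(-.04,.013,.131),(-.04,-.003,.103),(.02,.071,.142),(-.04,-.0575,.146)): print(proj(w,box(*X)))
E
```

```text
world d [  0.11  -0.16 -12.18] F [0.1 0.1 0. ] grip 0.0502 t 4.2333
0 [12.18  0.14  0.13] [ 0.002 -0.    -0.   ]
[315.01733787 245.98081533]
[315.17320926 215.52155808]
[314.86862052 275.04207981]
[314.50637343 281.09231713]
[407.36995868 197.87829368]
[314.56935934 371.97961768]
```

View pics/w2.png

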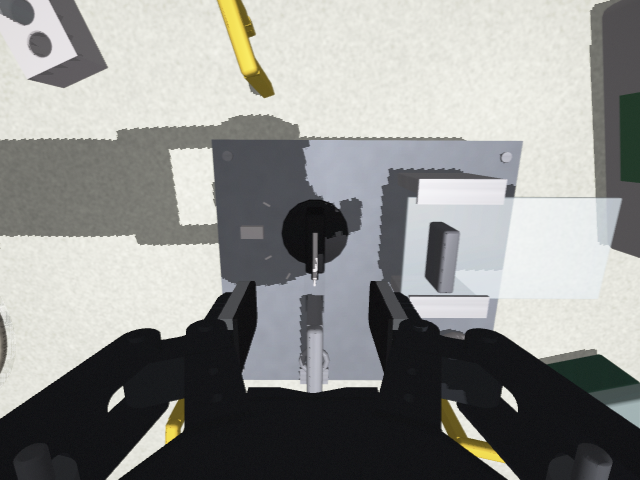

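The shutter is fully back: its plate's front edge is at column 404, predicted 407 for full travel. The dial is free, with its nose at (315,281), which is notch 0. Now I grip the dial.

Emit:
{"method": "carry_out", "body": {
  "motion": [
    [[4, 0.1, 0.1, 0, 0, 0, 5], [8, 0.1, 0.1, 0, 0, 0, 5], [11.6, 0.1, 0.1, 0, 0, 0, 5], [11.6, 0.1, 0.1, 0, 0, 0, 5]]
  ]
}}

```text
time_s: 4.62
position: [0.4972, 0.0171, 0.1099]
tool_rot: [[-0.01, 0.97, -0.241], [0.002, -0.241, -0.97], [-1.0, -0.01, 0.0]]
ft_force: [-1.8, 0.3, -1.2]
grip_width: 0.0496
```

Emit:
{"method": "carry_out", "body": {
  "motion": [
    [[0, 0, 0, 0, 0, 0, 0.8], [0, 0, 0, 0, 0, 0, 0.8], [0, 0, 0, 0, 0, 0, 0.8], [0, 0, 0, 0, 0, 0, 0.8], [0, 0, 0, 0, 0, 0, 0.8]]
  ],
  "grip_force": 40
}}

```text
time_s: 5.03
position: [0.4981, 0.0173, 0.1175]
tool_rot: [[-0.001, 0.971, -0.24], [0.0, -0.24, -0.971], [-1.0, -0.001, 0.0]]
ft_force: [-9.3, 1.5, 7.1]
grip_width: 0.0127
```

Emit:
{"method": "carry_out", "body": {
  "motion": [
    [[0, 0, 0, 0.1, 0, 0, 0.8], [0, 0, 0, 0.2, 0, 0, 0.8], [0, 0, 0, 0.3, 0, 0, 0.8], [0, 0, 0, 0.4, 0, 0, 0.8], [0, 0, 0, 0.5, 0, 0, 0.8]]
  ]
}}

```text
time_s: 5.45
position: [0.4979, 0.0173, 0.1175]
tool_rot: [[-0.001, 0.733, -0.68], [-0.0, -0.68, -0.733], [-1.0, -0.001, 0.001]]
ft_force: [-9.9, 1.9, 7.9]
grip_width: 0.0134
```

```bash
python3 - <<'E'
from h import *
o=env.observe();print(o['wrist_torque'],o['ft_force'],o['grip_width'],o['position'],box(-.04,.035,.116))
E
```

```text
[ 0.14855176  1.63973876 -0.02861126] [-9.89211369  1.85664073  7.94640789] 0.013447032484384528 [0.49790088 0.01734185 0.11748214] [0.49795544 0.01713723 0.116     ]
```

Emit:
{"method": "carry_out", "body": {
  "motion": [
    [[0, 0, 0, 0.1, 0, 0, 0.8], [0, 0, 0, 0.2, 0, 0, 0.8], [0, 0, 0, 0.3, 0, 0, 0.8], [0, 0, 0, 0.4, 0, 0, 0.8], [0, 0, 0, 0.53, 0, 0, 0.8]]
  ]
}}

```text
time_s: 5.87
position: [0.4977, 0.0175, 0.1175]
tool_rot: [[-0.001, 0.294, -0.956], [0.0, -0.956, -0.294], [-1.0, -0.001, 0.001]]
ft_force: [-11.2, 2.2, 8.1]
grip_width: 0.0128
```

Emit:
{"method": "carry_out", "body": {
  "motion": [
    [[0, 0, 0, 0.12, 0, 0, 0.8], [0, 0, 0, 0.24, 0, 0, 0.8], [0, 0, 0, 0.36, 0, 0, 0.8], [0, 0, 0, 0.48, 0, 0, 0.8], [0, 0, 0, 0.54, 0, 0, 0.8]]
  ]
}}

```text
time_s: 6.28
position: [0.4977, 0.0177, 0.1175]
tool_rot: [[-0.001, -0.24, -0.971], [0.001, -0.971, 0.24], [-1.0, -0.0, 0.002]]
ft_force: [-10.1, 4.9, 9.2]
grip_width: 0.0133
```

Emit:
{"method": "carry_out", "body": {
  "motion": [
    [[0, 0, 0, 0, 0, 0, 0.8], [0, 0, 0, 0, 0, 0, 0.8], [0, 0, 0, 0, 0, 0, 3.5], [0, 0, 0, 0, 0, 0, 3.5], [0, 0, 0, 0, 0, 0, 3.5]]
  ]
}}

```text
time_s: 6.7
position: [0.4998, 0.0168, 0.1166]
tool_rot: [[0.003, -0.235, -0.972], [-0.001, -0.972, 0.235], [-1.0, -0.0, -0.003]]
ft_force: [0.1, -0.8, -0.5]
grip_width: 0.0351
```

Emit:
{"method": "carry_out", "body": {
  "motion": [
    [[-4, 0, 0, 0, 0, 0, 3.5], [-8, 0, 0, 0, 0, 0, 4], [-12, 0, 0, 0, 0, 0, 5], [-12, 0, 0, 0, 0, 0, 5], [-12, 0, 0, 0, 0, 0, 5]]
  ]
}}

```text
time_s: 7.12
position: [0.4998, 0.0168, 0.2377]
tool_rot: [[0.006, -0.235, -0.972], [-0.001, -0.972, 0.235], [-1.0, -0.0, -0.006]]
ft_force: [0.1, 0.1, -0.8]
grip_width: 0.05
```

```bash
python3 - <<'E'
from h import *
plan(box(-.04,-.0575,.23),YB,4)
w=snap('wrist','w3.png')
print(proj(w,box(-.078,.035,.103)),proj(w,box(-.091,.035,.096)),proj(w,box(-.04,.035,.131)))
E
```

```text
world d [-2.43 -8.94 -0.77] F [ 0.1  0.1 -0.8] grip 0.05 t 7.1167
0 [0.19 2.32 0.07] [-0.391 -0.001 -0.001]
1 [0.19 2.12 0.94] [-0.391 -0.001 -0.001]
2 [0.19 1.6  1.68] [-0.391 -0.001 -0.001]
3 [0.19 0.84 2.16] [-0.391 -0.001 -0.001]
[312.76698241 278.93597204] [312.63437963 290.08460909] [313.23380035 243.98774975]
```

View pics/w3.png

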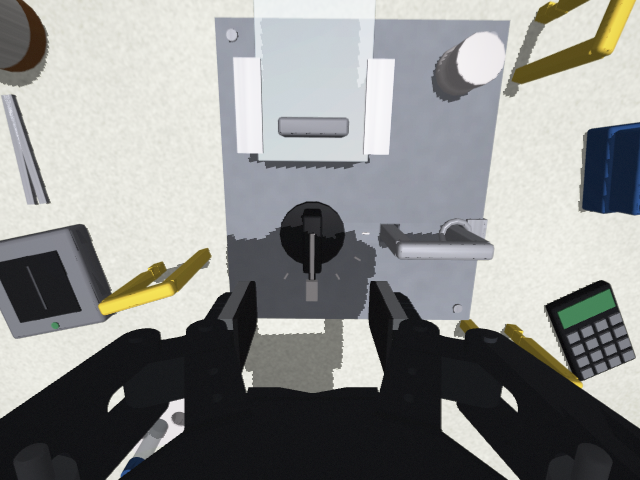

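The nose line at (312,278) points straight at the block at (312,290), and the shutter is still back. Now to the shackle.

Emit:
{"method": "carry_out", "body": {
  "motion": [
    [[0.2, 2.3, 0.1, -0.39, 0, 0, 5], [0.2, 2.3, 0.1, -0.39, 0, 0, 5], [0.2, 2.3, 0.1, -0.39, 0, 0, 5], [0.2, 2.3, 0.1, -0.39, 0, 0, 5]]
  ]
}}

```text
time_s: 7.5
position: [0.4921, -0.0053, 0.2319]
tool_rot: [[-0.003, 0.156, -0.988], [0.001, -0.988, -0.156], [-1.0, -0.001, 0.003]]
ft_force: [0.1, 0.6, 0.4]
grip_width: 0.05
```

Emit:
{"method": "carry_out", "body": {
  "motion": [
    [[0.2, 2.1, 0.9, -0.39, 0, 0, 5], [0.2, 2.1, 0.9, -0.39, 0, 0, 5], [0.2, 2.1, 0.9, -0.39, 0, 0, 5], [0.2, 2.1, 0.9, -0.39, 0, 0, 5]]
  ]
}}

```text
time_s: 7.83
position: [0.4866, -0.0273, 0.2303]
tool_rot: [[-0.002, 0.518, -0.856], [0.001, -0.856, -0.518], [-1.0, -0.001, 0.001]]
ft_force: [0.3, 0.0, -0.5]
grip_width: 0.0497
```

Emit:
{"method": "carry_out", "body": {
  "motion": [
    [[0.2, 1.6, 1.7, -0.39, 0, 0, 5], [0.2, 1.6, 1.7, -0.39, 0, 0, 5], [0.2, 1.6, 1.7, -0.39, 0, 0, 5], [0.2, 1.6, 1.7, -0.39, 0, 0, 5]]
  ]
}}

```text
time_s: 8.17
position: [0.4804, -0.0497, 0.2287]
tool_rot: [[-0.001, 0.803, -0.596], [0.0, -0.596, -0.803], [-1.0, -0.001, 0.0]]
ft_force: [-0.1, 0.2, 0.8]
grip_width: 0.05
```

Emit:
{"method": "carry_out", "body": {
  "motion": [
    [[0.2, 0.8, 2.2, -0.39, 0, 0, 5], [0.2, 0.8, 2.2, -0.39, 0, 0, 5], [0.2, 0.8, 2.2, -0.39, 0, 0, 5], [0.2, 0.8, 2.2, -0.39, 0, 0, 5], [0.2, 0.8, 2.2, -0.39, 0, 0, 5]]
  ]
}}

```text
time_s: 8.58
position: [0.4738, -0.0719, 0.2271]
tool_rot: [[-0.0, 0.968, -0.252], [0.0, -0.252, -0.968], [-1.0, -0.001, -0.0]]
ft_force: [0.3, 0.6, -0.2]
grip_width: 0.0504
```

```bash
python3 - <<'E'
from h import *
plan(box(-.04,-.0575,.134),YB,1)
E
```

```text
world d [ 0.18 -0.07 -9.31] F [ 0.3  0.6 -0.2] grip 0.0504 t 8.5833
0 [9.31 0.19 0.03] [-0.01  -0.     0.001]
```

Emit:
{"method": "carry_out", "body": {
  "motion": [
    [[4, 0.2, 0, -0.01, 0, 0, 5], [8, 0.2, 0, -0.01, 0, 0, 5], [9.3, 0.2, 0, -0.01, 0, 0, 5], [9.3, 0.2, 0, -0.01, 0, 0, 5], [9.3, 0.2, 0, -0.01, 0, 0, 5]]
  ]
}}

```text
time_s: 9.0
position: [0.476, -0.0725, 0.1344]
tool_rot: [[-0.001, 0.971, -0.24], [0.0, -0.24, -0.971], [-1.0, -0.001, -0.0]]
ft_force: [0.1, -0.3, 0.9]
grip_width: 0.0501
```

Emit:
{"method": "carry_out", "body": {
  "motion": [
    [[0, 0, 0, 0, 0, 0, 0.5], [0, 0, 0, 0, 0, 0, 0.5], [0, 0, 0, 0, 0, 0, 0.5], [0, 0, 0, 0, 0, 0, 0.5], [0, 0, 0, 0, 0, 0, 0.5]]
  ],
  "grip_force": 60
}}

```text
time_s: 9.42
position: [0.4763, -0.0728, 0.1356]
tool_rot: [[0.002, 0.972, -0.236], [-0.001, -0.236, -0.972], [-1.0, 0.003, 0.0]]
ft_force: [-1.2, -0.1, 7.7]
grip_width: 0.0106
```

Emit:
{"method": "carry_out", "body": {
  "motion": [
    [[-0.5, 0, 0, 0, 0, 0, 0.5], [-1, 0, 0, 0, 0, 0, 0.5], [-1.5, 0, 0, 0, 0, 0, 0.5], [-2, 0, 0, 0, 0, 0, 0.5], [-2, 0, 0, 0, 0, 0, 0.5]]
  ]
}}

```text
time_s: 9.83
position: [0.4762, -0.0728, 0.1554]
tool_rot: [[0.002, 0.972, -0.236], [-0.001, -0.236, -0.972], [-1.0, 0.002, 0.0]]
ft_force: [0.3, -0.4, -2.2]
grip_width: 0.0104
```

It lifts freely, carrying about 2.2 N, the shackle's weight. I keep going up.

Emit:
{"method": "carry_out", "body": {
  "motion": [
    [[-1.5, 0, 0, 0, 0, 0, 0.5], [-3, 0, 0, 0, 0, 0, 0.5], [-4.5, 0, 0, 0, 0, 0, 0.5], [-6, 0, 0, 0, 0, 0, 0.5], [-7.5, 0, 0, 0, 0, 0, 0.5]]
  ]
}}

```text
time_s: 10.25
position: [0.4756, -0.0726, 0.23]
tool_rot: [[-0.0, 0.972, -0.236], [0.0, -0.236, -0.972], [-1.0, -0.0, -0.0]]
ft_force: [-0.1, 0.1, -3.5]
grip_width: 0.0106
```

Emit:
{"method": "carry_out", "body": {
  "motion": [
    [[-2, 0, 0, 0, 0, 0, 0.5], [-4, 0, 0, 0, 0, 0, 0.5], [-6, 0, 0, 0, 0, 0, 0.5], [-6, 0, 0, 0, 0, 0, 0.5], [-6, 0, 0, 0, 0, 0, 0.5]]
  ]
}}

```text
time_s: 10.67
position: [0.4758, -0.0727, 0.2893]
tool_rot: [[0.001, 0.972, -0.236], [-0.0, -0.236, -0.972], [-1.0, 0.001, 0.0]]
ft_force: [0.8, -0.5, -2.9]
grip_width: 0.0105
```

```bash
python3 - <<'E'
from h import *
P=np.array([.495,.3193,.290]);plan(P,YB,3)
b=snap('scene','s2.png')
cv2.imwrite('pics/s2.png',cv2.resize(b['image'][120:330,180:500,::-1],None,fx=2.4,fy=2.4))
E
```

```text
world d [ 1.92 39.2   0.07] F [ 0.8 -0.5 -2.9] grip 0.0105 t 10.6667
0 [ -0.03  -2.46 -12.85] [ 0.002  0.    -0.   ]
1 [ -0.03  -2.49 -12.84] [ 0.002  0.    -0.   ]
2 [ -0.02  -2.51 -12.84] [ 0.002  0.    -0.   ]
```

View pics/s2.png

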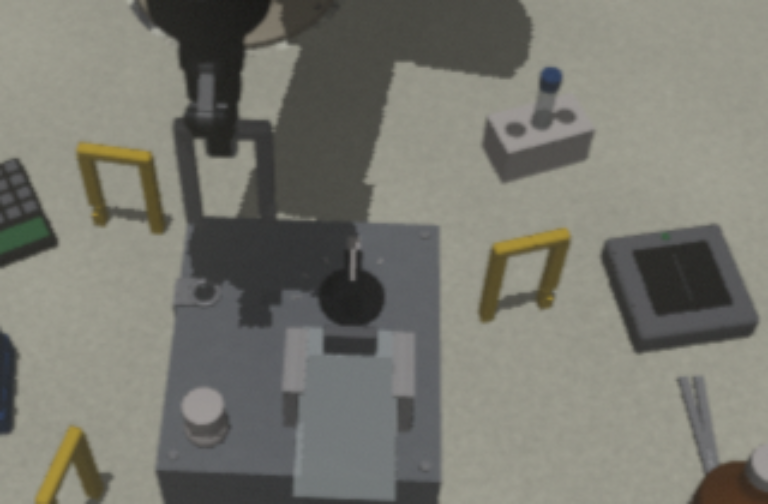

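The shackle is out, upright in the fingers, with its legs clear above the deck; the dial and shutter are unmoved. I carry it to the reader.

Emit:
{"method": "carry_out", "body": {
  "motion": [
    [[0, -0.3, -1.5, 0, 0, 0, 0.5], [0, -0.8, -4, 0, 0, 0, 0.5], [0, -1.4, -7, 0, 0, 0, 0.5], [0, -2, -10, 0, 0, 0, 0.5], [0, -2.5, -12.9, 0, 0, 0, 0.5]]
  ]
}}

```text
time_s: 11.13
position: [0.4812, 0.06, 0.2876]
tool_rot: [[-0.003, 0.972, -0.236], [0.0, -0.236, -0.972], [-1.0, -0.003, 0.0]]
ft_force: [0.6, -0.0, -3.1]
grip_width: 0.0104
```

Emit:
{"method": "carry_out", "body": {
  "motion": [
    [[0, -0.5, -2.6, 0, 0, 0, 0.5], [0, -1, -5.2, 0, 0, 0, 0.5], [0, -1.5, -7.8, 0, 0, 0, 0.5], [0, -2, -10.3, 0, 0, 0, 0.5], [0, -2.5, -12.9, 0, 0, 0, 0.5]]
  ]
}}

```text
time_s: 11.55
position: [0.4874, 0.1911, 0.2875]
tool_rot: [[-0.003, 0.972, -0.236], [-0.001, -0.236, -0.972], [-1.0, -0.003, 0.001]]
ft_force: [0.1, -0.8, -2.6]
grip_width: 0.0108
```

Emit:
{"method": "carry_out", "body": {
  "motion": [
    [[0, -0.6, -3, 0, 0, 0, 0.5], [0, -1.2, -6, 0, 0, 0, 0.5], [0, -1.8, -9, 0, 0, 0, 0.5], [0, -2.3, -11.5, 0, 0, 0, 0.5], [0, -2.5, -12.8, 0, 0, 0, 0.5]]
  ]
}}

```text
time_s: 11.97
position: [0.4931, 0.3226, 0.287]
tool_rot: [[-0.003, 0.972, -0.234], [-0.001, -0.234, -0.972], [-1.0, -0.003, 0.001]]
ft_force: [-0.3, 1.0, -2.4]
grip_width: 0.0105
```

Emit:
{"method": "carry_out", "body": {
  "motion": [
    [[1.5, 0, 0, 0, 0, 0, 0.5], [3.5, 0, 0, 0, 0, 0, 0.5], [5.5, 0, 0, 0, 0, 0, 0.5], [7, 0, 0, 0, 0, 0, 0.5], [8, 0, 0, 0, 0, 0, 0.5]]
  ]
}}

```text
time_s: 12.38
position: [0.4931, 0.3194, 0.2063]
tool_rot: [[-0.004, 0.972, -0.236], [-0.002, -0.236, -0.972], [-1.0, -0.004, 0.003]]
ft_force: [0.6, -0.1, -2.6]
grip_width: 0.0106
```

Emit:
{"method": "carry_out", "body": {
  "motion": [
    [[1.2, 0, 0, 0, 0, 0, 0.5], [2.4, 0, 0, 0, 0, 0, 0.5], [3.6, 0, 0, 0, 0, 0, 0.5], [3.6, 0, 0, 0, 0, 0, 0.5], [3.6, 0, 0, 0, 0, 0, 0.5]]
  ]
}}

```text
time_s: 12.8
position: [0.4938, 0.3198, 0.1728]
tool_rot: [[-0.001, 0.972, -0.236], [-0.001, -0.236, -0.972], [-1.0, -0.001, 0.001]]
ft_force: [-0.7, -0.1, -0.8]
grip_width: 0.0107
```

Emit:
{"method": "carry_out", "body": {
  "motion": [
    [[0, 0, 0, 0, 0, 0, 0.5], [0, 0, 0, 0, 0, 0, 0.5], [0, 0, 0, 0, 0, 0, 0.5], [0, 0, 0, 0, 0, 0, 0.5], [0, 0, 0, 0, 0, 0, 0.5]]
  ]
}}

```text
time_s: 13.22
position: [0.494, 0.3202, 0.1736]
tool_rot: [[0.001, 0.972, -0.236], [0.0, -0.236, -0.972], [-1.0, 0.0, -0.0]]
ft_force: [-0.3, 0.7, -2.2]
grip_width: 0.0106
```

```bash
python3 - <<'E'
from h import *
plan(np.array([.495,.3193,.172]),YB)
b=snap('scene')
cv2.imwrite('pics/s3.png',cv2.resize(b['image'][100:340,220:520,::-1],None,fx=2.5,fy=2.5))
for s in(-1,1):
  t=np.array([.495,.3193,.075])+s*.0275*np.array([.2419,.9703,0]);print((proj(b,t)-[220,100])*2.5)
print((proj(b,[.495,.3193,.032])-[220,100])*2.5)
E
```

```text
world d [ 0.1  -0.09 -0.16] F [-0.3  0.7 -2.2] grip 0.0106 t 13.2167
0 [0.16 0.12 0.06] [ 0.006 -0.    -0.   ]
[588.35310912 308.19772088]
[655.70677255 310.62626781]
[608.84196661 339.15471662]
```

View pics/s3.png

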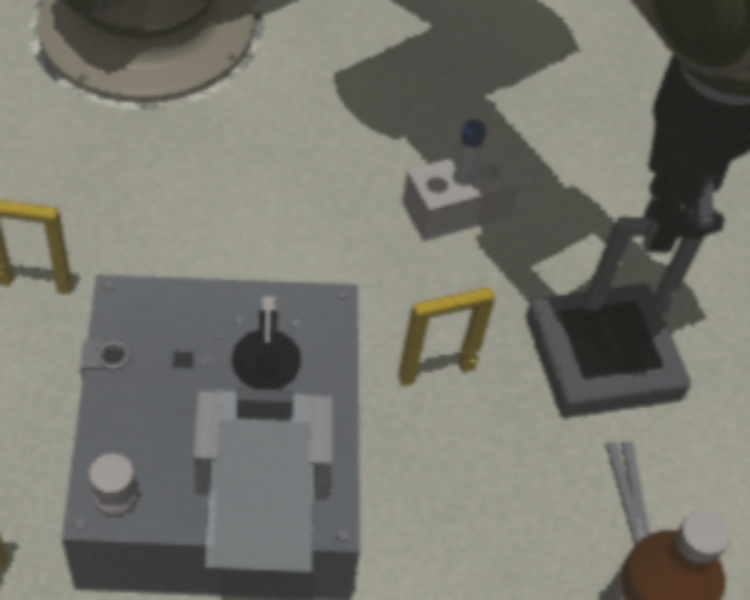

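The leg tips are at crop (592,305) and (657,316), predicted (588,308) and (656,311). They sit about 4 cm above the window's middle, the shackle is upright, and the dial, shutter and bystanders look unmoved. I hand it in.

```bash
python3 - <<'E'
from h import *
print(env.close_job());o=env.observe();print(o['position'],o['grip_width'],o['time_s'])
E
```

```text
the job is handed in; nothing more can be done
None
the job is handed in; nothing more can be done
```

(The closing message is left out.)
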